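Seat a specimen mount in the vee and swing the clamp shut

ROBOT

A 6-joint arm with a two-finger parallel gripper is mounted at the origin on the work surface; the furniture and walls round the work are solid. World frame = base frame: x ahead of the robot, y to its left, z up, the work surface at z = 0. Lengths are in m, angles in rad, forces in N, time in s.
With the tool pointing down it reaches from about 0.35 to 0.775 m from the base axis. Payload 5.5 kg.
Tool frame: the origin (TCP) lies at the very end of the fingers, on their centre line; the grasp point (between the pads) lies env.pinch_z behind it (env.pinch_z is the distance from the TCP to the grasp point, in m); z points along the fingers, y is the line along which they close (so a half turn about z gives the same grasp; the last joint's range is limited). The gripper opens to 85 mm and grips with 20 to 120 N. Pads are 22 mm wide; open, the fingers measure 114 mm over their backs; the gripper's body (76 mm by 85 mm) begins 54 mm behind the grasp point. The pads swing forward as they close: fully open they stand 13 mm farther back than shut.
Start: joints at [0.994, 0.313, 0.046, 1.304, 0, 1.431], TCP at [0.243, 0.521, 0.231] pointing down, gripper open.
Joint ranges: [-2.76, 2.76], [-0.86, 1.69], [-1.03, 1.26], [-2.2, 2.34], [-1.47, 1.5], [-3.14, 3.14]. Speed limits (rad/s): [2.57, 2.57, 3.14, 3.14, 3.14, 3.14].

INTERFACE

Orientations are given as a unit quaternion [w, x, y, z].
In Python, from workcell import env, eyes gives the robot as it stands.
- The arm moves only by the shell command python3 -m jog 'ROWS' [FORCE]. ROWS is JSON, one flat list of numbers, 7 for each row, row after row: the shift along the world's x, y, z as a fraction of full scale, then the turn, a rotation vector about the world's x, y, z as a fraction of full scale, then the opening, from -1 (shut) to 1 (fully open), so that 0 is half open. A call has 1 to 12 rows; each row is the pose to reach, as a shift and turn from the pose commanded when the call began, turning the shorter way round; what a row does not reach only later rows make up. Full scale, the value 1, is 20 cm for a shift and pi rad for a turn. A row lasts 1/12 s, in which the tool goes at most 41.7 mm and 7.16 degrees, less where a joint would pass 70% of its speed; a pose out of reach is approached as far as the arm can. A call with a number of a shift or a turn outside -1 to 1 is refused whole. A call with a gripper value outside its range is refused whole. The fingers move at their own pace and stop on an object; FORCE is the grip in N (left out, the last holds). Time passes only in rows, so rows that repeat a pose let the fingers close. It gives the time, the measured TCP pose, the force, the opening and the grip force at its end, in the units of the state.
- env.get_state(): the state, without advancing time (a new reading comes with each control period).
- eyes.read_camera(name): name is "scene" or "top" or "wrist"; returns (picture, depth): 400x640x3 uint8, red, green, blue; 400x640 float32, m along the optical axis (not along the pixel's ray), 0 where there is no reading.
- eyes.calibration(name): a dict with "fx", "fy", "cx", "cy" (pixels), "R" (3x3) and "t" (3): a world point X has camera coordinates R X + t; the wrist camera has in their place "tool_from_camera" (4x4, takes a point from camera to tool coordinates, whose origin is the TCP and whose axes are the flange's). Camera axes: x right, y down, z forward; pixel columns grow to the right and rows downward; lengths in m; the calibration is good to about 2 mm. The wrist camera is an equidistant fisheye: a pixel r from the principal point sees the ray r / f radians off the axis. A picture is of the moment at which its call begins: read the wrist's pose just before it. calibration takes no time and is no camera call.
- env.hand_in(): hands the job in; it is judged then, once.
The state is a dict: "clock": time; "joint_pos": joint angles; "qvel": joint speeds; "tau": joint torques, N m; "tcp_pos": TCP position; "orientation": TCP orientation; "wrist_force": force on the tool from outside, world axes, zero at the start; "ft_torque": the same for the moment, N m; "finger_gap": finger opening in m; "grip_force": force on a finger pad.
Only numpy, scipy, OpenCV 4.12 (cv2) and the standard library are available. Lean on these libraries where they do the work, as an engineer would, in place of code of your own. Each camera call takes 0.05 s, during which the arm holds its last target. There are 200 camera calls.

TASK

Clamp the green specimen mount in the fixture for the microscope: push it along the plate with the fingertips until it sits fully home in the vee, touching both of its faces. Then push the red knob round to swing the clamp arm across behind the mount, all the way to its stop, so that the arm's rubber plunger holds the mount in the vee. Only push: do not lift or tip the mount, and leave the black and clear mounts, the loupe and the tweezers beside the fixture where they are.

Things in the scene. Friction and masses are not known exactly. Their poses are not given: they have to be found in the camera images.
- fixture: Specimen fixture, bolted to the worktop: grey aluminium plate 230 (x) x 150 (y) mm, its top 12 mm above the worktop, a dark vee jaw near its far (+x) end and a swing clamp on its left (+y). Origin: on the worktop under the plate's centre; z up; x is the direction in which a mount is pushed into the vee (a scribed line marks the vee's centre line), y to the left of that.
- vee_seat (a point): Where the centre of the green mount lies when it touches both faces of the vee: 60 mm in x and -12 mm in y from the fixture's origin, 11 mm above the plate. The vee jaw stands 14 mm above the plate and is 76 mm wide; its 90 degree vee opens to the fixture's -x, with a mouth 50 mm wide that begins 4 mm on the -x side of this point.
- green_mount_center (a point): Centre (half-way up) of the green specimen mount: an upright disc 30 mm in diameter and 22 mm high, 22 g, loose on the fixture plate in front of the vee.
- clamp_arm (a joint): Clamp arm's angle about its vertical pivot, rad: at 0 it points from the pivot along the fixture's -x (open); it grows counter-clockwise from above; at 1.57 it points along the fixture's -y, across behind the mount, at its hard stop (closed). It opens to -0.5. Stiff (0.4 N m), stays where left. Steel bar 13 mm wide, 5 to 17 mm above the plate, its end 99 mm from the pivot.
- clamp_pivot (a point): Axis of the clamp arm's pivot, fixed on the plate: 32 mm in x and 48 mm in y from the fixture's origin, 11 mm above the plate. The head of its screw reaches 24 mm above the plate.
- clamp_knob (a point): Middle of the upright red knob at the free end of the clamp arm, 98 mm from the pivot axis: 20 mm in diameter (12 mm at its foot), from 17 to 50 mm above the plate, this point 33 mm above the plate. Moves on a circle about the pivot. Swinging the arm takes about 4 N at the knob, about 7 N in the last 5 degrees.
- plunger (a joint): How far the arm's spring plunger is pushed in, m: 0 free, about 0.003 with the arm at its stop and the mount home (pushing with 1.6 to 4 N). A black rubber pad 13 mm in diameter, 60 mm from the pivot, 11 mm above the plate, on the side of the arm that faces the vee when closed.
- black_mount: Black specimen mount, 30 mm in diameter and 18 mm high, standing on the worktop to the right of the fixture; origin at the centre of its underside. To be left alone.
- clear_mount: Clear whitish specimen mount, 32 mm in diameter and 20 mm high, standing on the worktop to the right of the fixture; origin at the centre of its underside. To be left alone.
- loupe: Black standing loupe, 42 mm in diameter and 43 mm high, on the worktop to the left of the fixture; origin at the centre of its underside. To be left alone.
- tweezers: Steel tweezers, 124 mm long (along their y), lying flat on the worktop to the right of the fixture; origin at the middle of their underside. To be left alone.
Mind the look-alikes: they are no part of the job. Of the things that look like the part that bears green_mount_center, the smallest one is meant.

How it is judged:
By the outcome, as a careful person would: the job done as asked, in the order asked, and still so for the second after the job is handed in, with the robot touching nothing.
It also fails if it takes over 51 s, if anything falls off the work surface, if the arm or the gripper's body presses on something with over 40 N, if the wrist force passes 120 N, or if a joint passes its speed limit or range.

## Working session

There is one attempt and no reset: what is moved stays moved. The work goes in short steps, Python scripts to look and compute and a shell command to move; the robot and the scene stay as the last step left them, time stands still between calls to the robot, and variables do not carry over. Pictures are saved under pics/ and viewed, at most 10 in all, crops included, and the job is handed in when it is done.

```bash
ls; mkdir -p pics; python3 - <<'E'
from workcell import env, eyes
import cv2,numpy as np
s=env.get_state();print(s,env.pinch_z)
for n in("top","scene"):
    p,d=eyes.read_camera(n);cv2.imwrite(f"pics/{n}0.png",p[:,:,::-1]);np.savez(f"pics/{n}0.npz",p=p,d=d);print(eyes.calibration(n))
E
```

```text
pics
{'clock': 0.0, 'joint_pos': array([ 9.94408361e-01,  3.13982012e-01,  4.49655452e-02,  1.30359402e+00,
       -3.31128487e-05,  1.43120560e+00]), 'qvel': array([ 0.00031539, -0.00189796,  0.00047798, -0.00200038, -0.00183007,
       -0.00071137]), 'tau': array([-1.51061889e-03, -4.80637658e+01,  2.98528129e+01,  1.96281925e-02,
       -2.99877647e-04, -1.29431501e-05]), 'tcp_pos': array([0.24297657, 0.5205707 , 0.23041384]), 'orientation': array([-3.02327089e-04,  2.16666456e-01,  9.76245268e-01, -8.55376698e-04]), 'wrist_force': array([ 0.01018738, -0.16680712, -0.2971502 ]), 'ft_torque': array([0.02825964, 0.11569882, 0.0264259 ]), 'grip_force': 0.0, 'finger_gap': 0.08539600288806283} 0.0187
{'fx': 479.3921810121491, 'fy': 479.3921810121491, 'cx': 313.78117354275275, 'cy': 192.28494058115544, 'R': array([[ 0.01210713, -0.99989965, -0.00735639],
       [-0.99144148, -0.01104767, -0.13008358],
       [ 0.12998925,  0.00886837, -0.99147574]]), 't': array([0.02326674, 0.55285031, 1.07392278])}
{'fx': 388.08284902304973, 'fy': 388.08284902304973, 'cx': 324.36203895088244, 'cy': 197.5319163717488, 'R': array([[ 0.87115012, -0.49056747, -0.02100072],
       [-0.32762057, -0.54886738, -0.76903145],
       [ 0.3657352 ,  0.67682211, -0.63886587]]), 't': array([-0.46565819,  0.2303107 ,  0.66649507])}
```

View pics/top0.png

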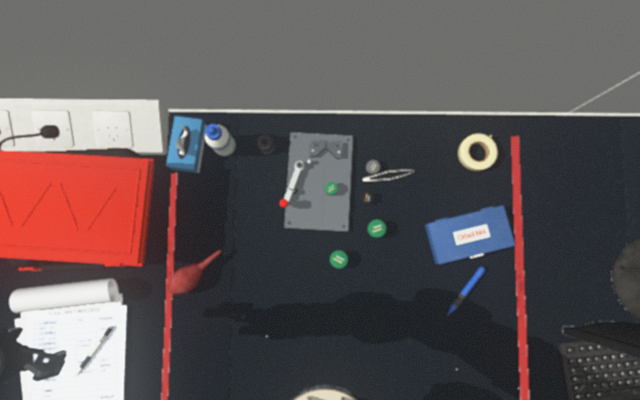

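View pics/scene0.png

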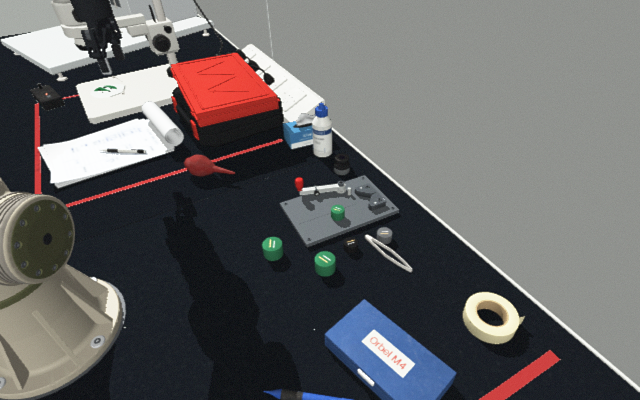

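The top view shows three green discs: (332,188) on the plate, (376,228) and (339,259) on the worktop. The two on the worktop look bigger, so I choose (332,188). The red knob is at (283,203) and the pivot at (299,163). Next I measure these and check a close crop.

```bash
cat > h.py <<'E'
import numpy as np,cv2
from workcell import env,eyes
def ray(n,u,v,z):
    c=eyes.calibration(n);R=c["R"];o=-R.T@c["t"]
    d=R.T@np.array([(u-c["cx"])/c["fx"],(v-c["cy"])/c["fy"],1.]);return o+d*(z-o[2])/d[2]
def blobs(p,kind,amin=8):
    h=cv2.cvtColor(p,cv2.COLOR_RGB2HSV);H,S,V=cv2.split(h)
    m=((H>55)&(H<90)&(S>110)&(V>50)) if kind=="g" else (((H<8)|(H>172))&(S>150)&(V>80))
    n,l,st,c=cv2.connectedComponentsWithStats(m.astype(np.uint8))
    return [(st[i],c[i],l==i) for i in range(1,n) if st[i,4]>=amin]
E
python3 - <<'E'
from h import *
for n in("top","scene"):
    z=np.load(f"pics/{n}0.npz");p=z["p"];d=z["d"]
    for k in "gr":
        for st,c,m in blobs(p,k):
            if st[4]<700: print(n,k,st,c.round(1),"z.03:",ray(n,*c,.03).round(4))
p=np.load("pics/top0.npz")["p"]
h=cv2.cvtColor(p,cv2.COLOR_RGB2HSV);m=((h[:,:,1]<60)&(h[:,:,2]>60)).astype(np.uint8);m[:125]=0;m[240:]=0;m[:,:270]=0;m[:,358:]=0
m=cv2.morphologyEx(m,cv2.MORPH_CLOSE,np.ones((9,9)));cs,_=cv2.findContours(m,0,1);c=max(cs,key=cv2.contourArea)
r=cv2.minAreaRect(c);b=cv2.boxPoints(r);print(b)
w=np.array([ray("top",*q,.012) for q in b]);print(w.round(4),np.linalg.norm(np.diff(w,axis=0),axis=1),w.mean(0))
a=cv2.resize(p[120:240,270:400],None,fx=5,fy=5,interpolation=cv2.INTER_CUBIC)
cv2.imwrite("pics/crop1.png",a[:,:,::-1])
E
```

```text
top g [326 183  11  12  65] [330.9 188.2] z.03: [ 0.5635 -0.0101  0.03  ]
top g [367 219  20  19 221] [376.3 228.2] z.03: [ 0.4716 -0.1153  0.03  ]
top g [329 250  20  19 211] [338.5 258.9] z.03: [ 0.4004 -0.0285  0.03  ]
top r [279 199   9   9  54] [282.6 203. ] z.03: [0.5274 0.1018 0.03  ]
top r [ 18 267  20   4  74] [ 27.5 268.6] z.03: [0.3698 0.6835 0.03  ]
top r [185 272   5   4  10] [186.3 273.7] z.03: [0.3627 0.3184 0.03  ]
top r [175 275  10  12  51] [180.3 281.5] z.03: [0.345  0.3314 0.03  ]
scene g [107  86   8   2  10] [110.5  86.5] z.03: [0.2089 0.9737 0.03  ]
scene g [95 88 10  3 16] [99.1 88.9] z.03: [0.1714 0.973  0.03  ]
scene g [331 205  13  16 157] [337.2 212.9] z.03: [ 0.558  -0.0161  0.03  ]
scene g [261 236  22  25 388] [272.4 248.5] z.03: [ 0.3947 -0.041   0.03  ]
scene g [314 251  22  26 418] [324.6 263.6] z.03: [ 0.4645 -0.1267  0.03  ]
scene r [172  96   5  17  50] [174.3 103.2] z.03: [0.3751 0.716  0.03  ]
scene r [ 34 103   7  91 475] [ 36.7 151.8] z.03: [-0.0178  0.6153  0.03  ]
scene r [190 120   9  20  84] [194.3 129.2] z.03: [0.3865 0.5108 0.03  ]
scene r [295 177   9  14  95] [298.7 183. ] z.03: [0.5337 0.1221 0.03  ]
[[277. 125.]
 [357. 125.]
 [357. 231.]
 [277. 231.]]
[[ 0.7184  0.1206  0.012 ]
 [ 0.7204 -0.0722  0.012 ]
 [ 0.4655 -0.0723  0.012 ]
 [ 0.4633  0.115   0.012 ]] [0.19286558 0.2548958  0.18732928] [0.59188232 0.022757   0.012     ]
```

View pics/crop1.png

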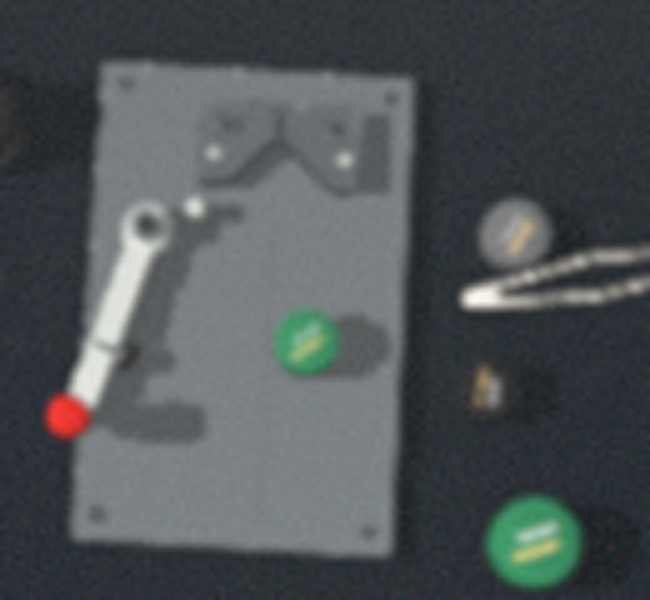

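The crop confirms it: the green mount at crop (307,342) is the small one on the plate. The vee apex is at (282,145), the pivot at (148,225), the knob at (67,415), and the plate corners are (100,63), (414,78), (392,555), (70,541). The arm is open past 0.

```bash
cat >> h.py <<'E'
def cr(x,y): return 270+(x+.5)/5-.5,120+(y+.5)/5-.5
E
python3 - <<'E'
from h import *
q=[(100,63),(414,78),(392,555),(70,541)]
w=np.array([ray("top",*cr(*a),.012) for a in q]);print(w.round(4),np.linalg.norm(np.roll(w,-1,0)-w,axis=1).round(4))
o=w.mean(0);ex=(w[0]+w[1]-w[2]-w[3])[:2];ang=np.arctan2(ex[1],ex[0]);print("origin",o.round(4),"ang",ang)
R=np.array([[np.cos(ang),-np.sin(ang)],[np.sin(ang),np.cos(ang)]])
F=lambda P:(R.T@(P[:2]-o[:2])).round(4)
W=lambda x,y:(o[:2]+R@[x,y]).round(4)
print("seat",W(.06,-.012),"pivot",W(.032,.048))
for nm,a,z in[("green top",(307,342),.034),("pivot head",(148,225),.036),("knobtop",(67,415),.062),("apex",(282,145),.026)]:
    P=ray("top",*cr(*a),z);print(nm,P.round(4),"fix",F(P),a)
print("green width m",(13*.2/ .2)*.0)
P=ray("scene",337.2,212.9,.025);print("green scene",P,F(P))
P=ray("scene",298.7,183,.045);print("knob scene",P,F(P))
E
```

```text
[[ 0.7009  0.0899  0.012 ]
 [ 0.6951 -0.0612  0.012 ]
 [ 0.4662 -0.0513  0.012 ]
 [ 0.4709  0.0997  0.012 ]] [0.1512 0.2291 0.151  0.2302]
origin [0.5833 0.0193 0.012 ] ang -0.042905499512755234
seat [0.6427 0.0047] pivot [0.6173 0.0658]
green top [ 0.5633 -0.0102  0.034 ] fix [-0.0187 -0.0302] (307, 342)
pivot head [0.6174 0.0645 0.036 ] fix [0.0321 0.0467] (148, 225)
knobtop [0.5249 0.0986 0.062 ] fix [-0.0617  0.0768] (67, 415)
apex [0.6584 0.0021 0.026 ] fix [ 0.0758 -0.0139] (282, 145)
green width m 0.0
green scene [ 0.56091197 -0.01140563  0.025     ] [-0.021  -0.0316]
knob scene [0.52588167 0.10409712 0.045     ] [-0.061   0.0823]
```

```bash
python3 -m jog '[0.7,-1,0,0,0,0.125,-0.55, 0.7,-1,0,0,0,0.125,-0.55, 0.7,-1,0,0,0,0.125,-0.55, 0.7,-1,0,0,0,0.125,-0.55, 0.7,-1,0,0,0,0.125,-0.55, 0.7,-1,0,0,0,0.125,-0.55, 0.7,-1,0,0,0,0.125,-0.55]'
python3 -m jog '[0.65,-1,0,0,0,0,-0.55, 0.65,-1,0,0,0,0,-0.55, 0.65,-1,0,0,0,0,-0.55, 0.65,-1,0,0,0,0,-0.55, 0.65,-1,0,0,0,0,-0.55, 0.65,-1,0,0,0,0,-0.55, 0.65,-1,0,0,0,0,-0.55]'
```

```text
clock: 0.68
tcp_pos: [0.3863, 0.3163, 0.231]
orientation: [0.0, 0.025, 1.0, -0.001]
wrist_force: [0.1, 0.7, 0.0]
finger_gap: 0.019
grip_force: 0.0
clock: 1.27
tcp_pos: [0.5161, 0.1169, 0.2306]
orientation: [0.0, 0.025, 1.0, -0.001]
wrist_force: [0.1, -0.1, 0.6]
finger_gap: 0.0191
grip_force: 0.0
```

```bash
python3 -m jog '[0.028,-0.63,0,0,0,0,-0.55, 0.028,-0.63,0,0,0,0,-0.55, 0.028,-0.63,0,0,0,0,-0.55, 0.028,-0.63,-0.65,0,0,0,-0.55, 0.028,-0.63,-0.65,0,0,0,-0.55, 0.028,-0.63,-0.65,0,0,0,-0.55, 0.028,-0.63,-0.65,0,0,0,-0.55, 0.028,-0.63,-0.9,0,0,0,-0.55, 0.028,-0.63,-0.9,0,0,0,-0.55, 0.028,-0.63,-0.9,0,0,0,-0.55]'
python3 - <<'E'
from h import *
p,d=eyes.read_camera("scene");q,_=eyes.read_camera("wrist")
a=cv2.resize(p[150:270,250:420],None,fx=3,fy=3,interpolation=cv2.INTER_CUBIC);b=cv2.resize(q,(450,281))
o=np.zeros((600,510,3),np.uint8);o[:360]=a[:360,:510];o[319+0:600,:450]=b
cv2.imwrite("pics/s1.png",o[:,:,::-1])
E
```

```text
clock: 2.1
tcp_pos: [0.5167, -0.0039, 0.0499]
orientation: [-0.003, 0.022, 1.0, 0.0]
wrist_force: [0.4, 0.1, -0.1]
finger_gap: 0.0194
grip_force: 0.0
```

View pics/s1.png

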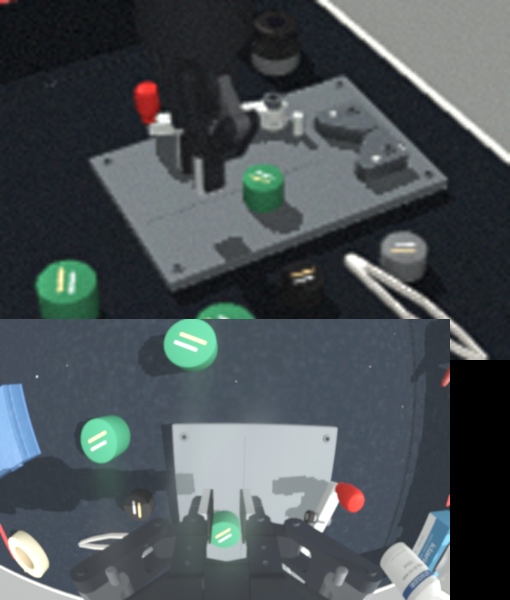

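The fingers are behind the mount and straddle its line: in the scene crop they are at (205,175) and the mount at (264,187). Lowering now.

```bash
python3 -m jog '[0,0,-0.165,0,0,0,-0.55, 0,0,-0.165,0,0,0,-0.55, 0,0,-0.165,0,0,0,-0.55, 0,0,-0.165,0,0,0,-0.55, 0,0,-0.165,0,0,0,-0.55]'
python3 -c "
from h import *
print(env.get_state()['tcp_pos'],env.get_state()['wrist_force'])
o=np.array([.5833,.0193]);a=-.0429;R=np.array([[np.cos(a),-np.sin(a)],[np.sin(a),np.cos(a)]])
for f in [(-.041,-.030),(.028,-.013),(.038,-.012),(.042,-.012)]: print(f,o+R@f)
"
```

```text
clock: 2.62
tcp_pos: [0.5204, -0.0051, 0.0205]
orientation: [0.002, 0.022, 1.0, -0.0]
wrist_force: [0.8, -0.6, -0.2]
finger_gap: 0.0192
grip_force: 0.0
[ 0.52041634 -0.0051255   0.0204573 ] [ 0.80525671 -0.5943867  -0.2175886 ]
(-0.041, -0.03) [ 0.54105112 -0.00891404]
(0.028, -0.013) [0.61071671 0.00511113]
(0.038, -0.012) [0.6207504  0.00568134]
(0.042, -0.012) [0.62474672 0.00550979]
```

```bash
python3 -m jog '[0,-0.02,-0.015,0,0,0,-0.55, 0,-0.02,-0.015,0,0,0,-0.55, 0,-0.02,-0.015,0,0,0,-0.55]'
python3 -m jog '[0.1,-0.02,0,0,0,0,-0.55, 0.1,-0.02,0,0,0,0,-0.55, 0.1,-0.02,0,0,0,0,-0.55, 0.1,-0.02,0,0,0,0,-0.55]'
```

```text
clock: 2.87
tcp_pos: [0.5191, -0.0093, 0.0158]
orientation: [0.0, 0.022, 1.0, -0.0]
wrist_force: [0.3, 0.2, -1.5]
finger_gap: 0.0194
grip_force: 0.0
clock: 3.2
tcp_pos: [0.5381, -0.0128, 0.0151]
orientation: [-0.001, 0.022, 1.0, 0.0]
wrist_force: [-0.2, -0.4, -0.8]
finger_gap: 0.0194
grip_force: 0.0
```

```bash
python3 -m jog '[0.025,0.006,0.01,0,0,0,-0.55, 0.05,0.012,0.01,0,0,0,-0.55, 0.075,0.018,0.01,0,0,0,-0.55, 0.1,0.024,0.01,0,0,0,-0.55, 0.125,0.03,0.01,0,0,0,-0.55, 0.15,0.036,0.01,0,0,0,-0.55, 0.175,0.042,0.01,0,0,0,-0.55, 0.2,0.05,0.01,0,0,0,-0.55, 0.225,0.057,0.01,0,0,0,-0.55, 0.25,0.063,0.01,0,0,0,-0.55, 0.275,0.069,0.01,0,0,0,-0.55, 0.3,0.075,0.01,0,0,0,-0.55]'
python3 - <<'E'
from h import *
p,d=eyes.read_camera("scene");q,_=eyes.read_camera("wrist");t,_=eyes.read_camera("top")
f=lambda i,k:cv2.resize(i,None,fx=k,fy=k,interpolation=cv2.INTER_CUBIC)
o=np.zeros((600,800,3),np.uint8);a=f(p[160:260,280:410],3);o[:300,:390]=a;b=f(t[125:225,275:385],3);o[:300,400:730]=b;c=f(q[230:400,220:460],1.7);o[305:305+c.shape[0],:c.shape[1]]=c
cv2.imwrite("pics/s2.png",o[:,:,::-1])
E
```

```text
clock: 4.2
tcp_pos: [0.5994, 0.0022, 0.0173]
orientation: [-0.0, 0.022, 1.0, 0.0]
wrist_force: [-0.7, -0.1, -0.6]
finger_gap: 0.0193
grip_force: 0.1
```

View pics/s2.png

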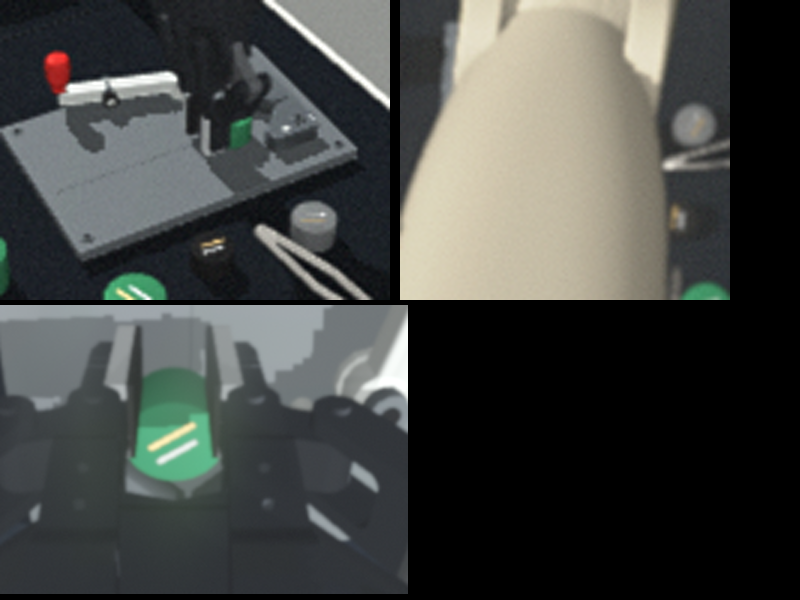

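The wrist crop shows the mount cradled between the fingers at (175,440), with the vee just ahead at (185,492). I'll push on slowly and watch the force.

```bash
python3 -m jog '[0.02,0.004,0,0,0,0,-0.55, 0.04,0.008,0,0,0,0,-0.55, 0.06,0.012,0,0,0,0,-0.55, 0.08,0.016,0,0,0,0,-0.55, 0.08,0.016,0,0,0,0,-0.55]'
python3 -m jog '[0.01,0,0,0,0,0,-0.55, 0.02,0,0,0,0,0,-0.55, 0.02,0,0,0,0,0,-0.55]'
python3 -m jog '[0.005,0,0,0,0,0,-0.55, 0.01,0,0,0,0,0,-0.55, 0.01,0,0,0,0,0,-0.55]'
```

```text
clock: 4.77
tcp_pos: [0.616, 0.0053, 0.0175]
orientation: [0.001, 0.022, 1.0, 0.0]
wrist_force: [0.1, 0.3, 0.8]
finger_gap: 0.0192
grip_force: 0.0
clock: 5.02
tcp_pos: [0.619, 0.0053, 0.0173]
orientation: [-0.0, 0.022, 1.0, 0.0]
wrist_force: [0.3, -0.0, -0.2]
finger_gap: 0.0193
grip_force: 0.2
clock: 5.27
tcp_pos: [0.6197, 0.0055, 0.0171]
orientation: [-0.001, 0.022, 1.0, 0.0]
wrist_force: [-4.2, 1.1, 1.2]
finger_gap: 0.0191
grip_force: 2.1
```

```bash
python3 -m jog '[0.004,0,0,0,0,0,-0.55, 0.008,0,0,0,0,0,-0.55, 0.008,0,0,0,0,0,-0.55]'
python3 -m jog '[0,0,0,0,0,0,-0.55, 0,0,0,0,0,0,-0.55]'
python3 - <<'E'
from h import *
q,_=eyes.read_camera("wrist");cv2.imwrite("pics/s3.png",cv2.resize(q[230:400,220:460],None,fx=3,fy=3,interpolation=cv2.INTER_CUBIC)[:,:,::-1])
E
```

```text
clock: 5.52
tcp_pos: [0.6202, 0.0057, 0.0169]
orientation: [-0.002, 0.022, 1.0, 0.0]
wrist_force: [-7.2, 1.7, 3.6]
finger_gap: 0.0195
grip_force: 3.9
clock: 5.68
tcp_pos: [0.6202, 0.0057, 0.0169]
orientation: [-0.002, 0.022, 1.0, 0.0]
wrist_force: [-7.4, -0.2, 3.1]
finger_gap: 0.0191
grip_force: 3.9
```

View pics/s3.png

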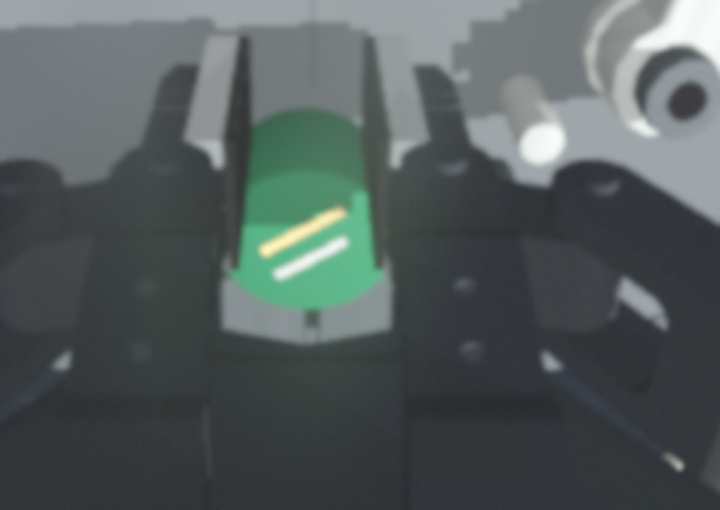

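Mount home: the tip stopped where predicted, with 7 N of push, and the image is symmetric about the vee apex at (312,318). Retreating.

```bash
python3 -m jog '[-0.04,0,0,0,0,0,-0.55, -0.09,0,0,0,0,0,-0.55, -0.17,0,0,0,0,0,-0.55, -0.17,0,0,0,0,0,-0.55, -0.17,0,0.5,0,0,0,-0.55, -0.17,0,0.5,0,0,0,-0.55, -0.17,0,0.5,0,0,0,-0.55, -0.17,0,0.5,0,0,0,-0.55]'
python3 -m jog '[-0.25,0.6,0,0,0,-0.3,-0.67, -0.25,0.6,0,0,0,-0.3,-0.67, -0.25,0.6,0,0,0,-0.3,-0.67, -0.25,0.6,0,0,0,-0.3,-0.67, -0.25,0.6,0,0,0,-0.3,-0.67, -0.25,0.6,0,0,0,-0.3,-0.67, -0.25,0.6,0,0,0,-0.3,-0.67, -0.25,0.6,0,0,0,-0.3,-0.67]'
python3 -m jog '[0,0,0,0,0,-0.295,-0.67, 0,0,0,0,0,-0.295,-0.67, 0,0,0,0,0,-0.295,-0.67, 0,0,0,0,0,-0.295,-0.67, 0,0,0,0,0,-0.295,-0.67, 0,0,0,0,0,-0.295,-0.67, 0,0,0,0,0,-0.295,-0.67, 0,0,0,0,0,-0.295,-0.67, 0,0,0,0,0,-0.295,-0.67]'
python3 - <<'E'
from h import *
p,d=eyes.read_camera("scene");q,_=eyes.read_camera("wrist");t,_=eyes.read_camera("top")
f=lambda i,k:cv2.resize(i,None,fx=k,fy=k,interpolation=cv2.INTER_CUBIC)
o=np.zeros((600,800,3),np.uint8);a=f(p[160:260,280:410],3);o[:300,:390]=a;b=f(t[125:225,275:385],3);o[:300,400:730]=b;c=f(q,0.73);o[305:305+c.shape[0],:c.shape[1]]=c
cv2.imwrite("pics/s4.png",o[:,:,::-1])
s=env.get_state();print(s["tcp_pos"],s["joint_pos"])
O=np.array([.5833,.0193]);an=-.0429;R=np.array([[np.cos(an),-np.sin(an)],[np.sin(an),np.cos(an)]])
for th,dd in[(-.298,.03)]+[(x,.018) for x in np.radians(np.arange(-17,95,9))]:
    P=np.array([.032,.048])+.098*np.array([-np.cos(th),-np.sin(th)])-dd*np.array([np.sin(th),-np.cos(th)])
    yaw=np.degrees(th+an);print(round(np.degrees(th),1),(O+R@P).round(4),"yaw",yaw.round(1))
E
```

```text
clock: 6.4
tcp_pos: [0.5932, 0.0046, 0.1234]
orientation: [0.006, 0.022, 1.0, -0.001]
wrist_force: [1.4, -1.1, 0.2]
finger_gap: 0.0196
grip_force: 0.0
clock: 7.07
tcp_pos: [0.5389, 0.1255, 0.1167]
orientation: [0.0, 0.476, 0.879, 0.0]
wrist_force: [-0.3, 0.3, 0.1]
finger_gap: 0.0139
grip_force: 0.0
clock: 7.82
tcp_pos: [0.5389, 0.1252, 0.1167]
orientation: [0.0, 0.818, 0.576, 0.0]
wrist_force: [-0.3, -0.3, 0.2]
finger_gap: 0.0143
grip_force: 0.0
[0.53862615 0.12520602 0.11695825] [ 8.32672184e-02  3.31211247e-01 -2.16729197e-01  1.02274116e+00
 -8.61830197e-05  1.99508159e+00]
-17.1 [0.535  0.1269] yaw -19.5
-17.0 [0.5309 0.1155] yaw -19.5
-8.0 [0.5242 0.1014] yaw -10.5
1.0 [0.5198 0.0864] yaw -1.5
10.0 [0.5178 0.0709] yaw 7.5
19.0 [0.5183 0.0552] yaw 16.5
28.0 [0.5211 0.0399] yaw 25.5
37.0 [0.5264 0.0251] yaw 34.5
46.0 [0.5339 0.0114] yaw 43.5
55.0 [ 0.5434 -0.001 ] yaw 52.5
64.0 [ 0.5548 -0.0117] yaw 61.5
73.0 [ 0.5677 -0.0205] yaw 70.5
82.0 [ 0.5818 -0.0272] yaw 79.5
91.0 [ 0.5968 -0.0316] yaw 88.5
```

View pics/s4.png

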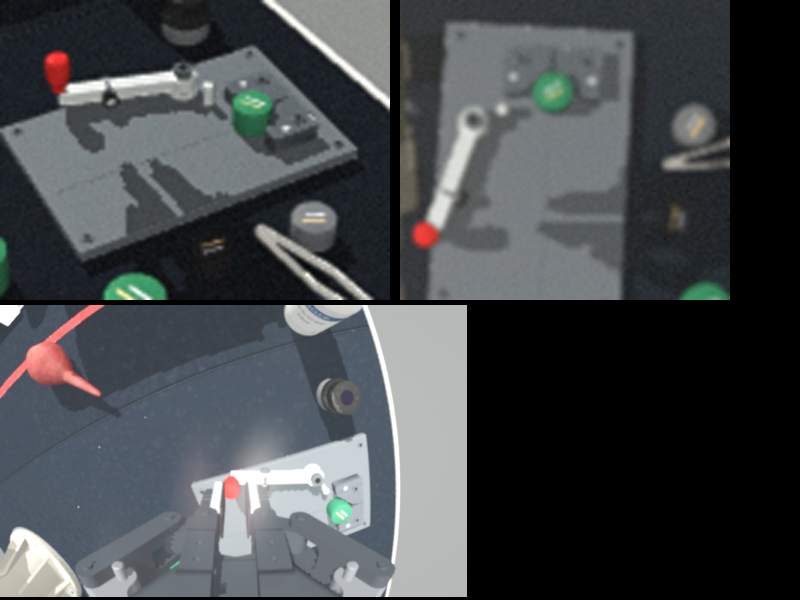

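The mount sits in the vee at (552,92) in the top crop, and the knob lies ahead between the fingers at (231,487) in the wrist view. Lowering behind the knob, then to contact.

```bash
python3 -m jog '[-0.018,0.01,0,0,0,0,-0.67, -0.018,0.01,-0.2,0,0,0,-0.67, -0.018,0.01,-0.375,0,0,0,-0.67, -0.018,0.01,-0.375,0,0,0,-0.67, -0.018,0.01,-0.375,0,0,0,-0.67]'
python3 -m jog '[-0.01,-0.03,0,0,0,0,-0.67, -0.02,-0.055,0,0,0,0,-0.67, -0.02,-0.055,0,0,0,0,-0.67]'
python3 -c "
from h import *
t,_=eyes.read_camera('top')
for st,c,m in blobs(t,'g'): print(st,ray('top',*c,.034))
"
```

```text
clock: 8.38
tcp_pos: [0.5325, 0.1271, 0.041]
orientation: [-0.001, 0.817, 0.576, -0.002]
wrist_force: [0.6, -0.0, 0.6]
finger_gap: 0.0139
grip_force: 0.0
clock: 8.63
tcp_pos: [0.5322, 0.1158, 0.0444]
orientation: [0.001, 0.817, 0.576, 0.002]
wrist_force: [-0.5, -0.3, -0.6]
finger_gap: 0.0136
grip_force: 0.3
[320 149  12  13  82] [0.64068339 0.00348052 0.034     ]
[367 219  20  19 223] [ 0.47152733 -0.11474299  0.034     ]
[329 250  19  19 209] [ 0.40016745 -0.0284196   0.034     ]
```

```bash
python3 -m jog '[-0.018,-0.035,0,0,0,0.025,-0.67, -0.034,-0.07,0,0,0,0.05,-0.67, -0.046,-0.107,0,0,0,0.075,-0.67, -0.056,-0.145,0,0,0,0.1,-0.67, -0.062,-0.184,0,0,0,0.125,-0.67, -0.065,-0.223,0,0,0,0.15,-0.67, -0.065,-0.262,0,0,0,0.175,-0.67, -0.063,-0.301,0,0,0,0.2,-0.67, -0.063,-0.301,0,0,0,0.2,-0.67]'
python3 - <<'E'
from h import *
q,_=eyes.read_camera("wrist");p,d=eyes.read_camera("scene")
f=lambda i,k:cv2.resize(i,None,fx=k,fy=k,interpolation=cv2.INTER_CUBIC)
o=np.zeros((600,480,3),np.uint8);o[:300,:390]=f(p[160:260,280:410],3);c=f(q[200:400,160:480],1.5);o[300:,:]=c
cv2.imwrite("pics/s5.png",o[:,:,::-1])
E
```

```text
clock: 9.43
tcp_pos: [0.5189, 0.0555, 0.0436]
orientation: [0.001, 0.599, 0.801, 0.001]
wrist_force: [-0.2, 0.6, 2.7]
finger_gap: 0.0143
grip_force: 1.4
```

View pics/s5.png

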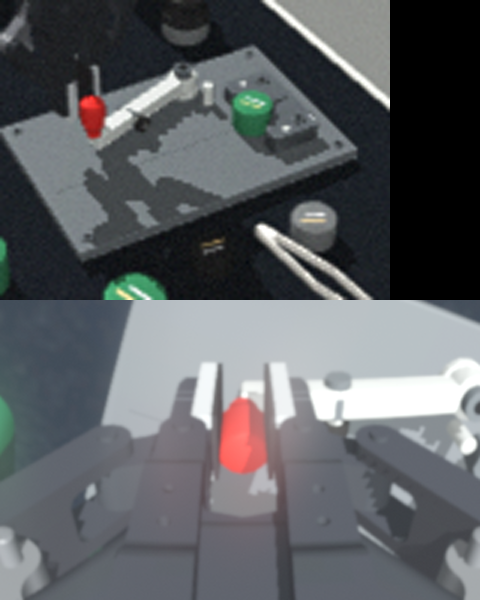

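The knob is cradled between the fingers at (243,435) and the arm is following. Continuing the arc.

```bash
python3 -m jog '[0.005,-0.039,0,0,0,0.025,-0.67, 0.014,-0.077,0,0,0,0.05,-0.67, 0.025,-0.114,0,0,0,0.075,-0.67, 0.04,-0.15,0,0,0,0.1,-0.67, 0.057,-0.186,0,0,0,0.125,-0.67, 0.078,-0.219,0,0,0,0.15,-0.67, 0.1,-0.252,0,0,0,0.175,-0.67, 0.125,-0.281,0,0,0,0.2,-0.67, 0.153,-0.309,0,0,0,0.225,-0.67, 0.182,-0.334,0,0,0,0.25,-0.67, 0.182,-0.334,0,0,0,0.25,-0.67]'
```

```text
clock: 10.45
tcp_pos: [0.5555, -0.0108, 0.0428]
orientation: [0.0, 0.247, 0.969, 0.0]
wrist_force: [-0.0, 0.7, 1.7]
finger_gap: 0.0141
grip_force: 1.6
```

```bash
python3 -m jog '[0.031,-0.023,0,0,0,0.025,-0.67, 0.064,-0.044,0,0,0,0.05,-0.67, 0.099,-0.062,0,0,0,0.075,-0.67, 0.135,-0.078,0,0,0,0.1,-0.67, 0.154,-0.084,0,0,0,0.113,-0.67, 0.172,-0.089,0,0,0,0.125,-0.67, 0.172,-0.089,0,0,0,0.125,-0.67]'
python3 -m jog '[0.01,-0.003,0,0,0,0.005,-0.67, 0.02,-0.006,0,0,0,0.01,-0.67, 0.03,-0.008,0,0,0,0.015,-0.67, 0.03,-0.008,0,0,0,0.015,-0.67]'
```

```text
clock: 11.03
tcp_pos: [0.5886, -0.0285, 0.0424]
orientation: [-0.001, 0.055, 0.999, -0.0]
wrist_force: [-0.7, 0.3, 3.5]
finger_gap: 0.0143
grip_force: 2.4
clock: 11.37
tcp_pos: [0.5941, -0.0298, 0.0423]
orientation: [-0.001, 0.03, 1.0, 0.0]
wrist_force: [-4.5, 0.9, 3.3]
finger_gap: 0.0143
grip_force: 3.4
```

```bash
python3 -m jog '[0.006,0,0,0,0,0,-0.67, 0.012,0,0,0,0,0,-0.67, 0.012,0,0,0,0,0,-0.67]'
python3 -m jog '[0.006,0,0,0,0,0,-0.67, 0.012,0,0,0,0,0,-0.67, 0.012,0,0,0,0,0,-0.67]'
```

```text
clock: 11.62
tcp_pos: [0.5959, -0.03, 0.0421]
orientation: [-0.001, 0.031, 1.0, -0.0]
wrist_force: [-6.5, -0.3, 3.2]
finger_gap: 0.0143
grip_force: 4.3
clock: 11.87
tcp_pos: [0.5967, -0.0299, 0.0419]
orientation: [-0.003, 0.031, 1.0, -0.0]
wrist_force: [-10.3, -0.6, 6.6]
finger_gap: 0.0138
grip_force: 6.8
```

```bash
python3 -m jog '[0.006,0,0,0,0,0,-0.67, 0.012,0,0,0,0,0,-0.67, 0.012,0,0,0,0,0,-0.67]'
python3 -m jog '[0.006,0,0,0,0,0,-0.67, 0.012,0,0,0,0,0,-0.67, 0.012,0,0,0,0,0,-0.67]'
```

```text
clock: 12.12
tcp_pos: [0.597, -0.0299, 0.0417]
orientation: [-0.005, 0.031, 1.0, -0.0]
wrist_force: [-14.5, -0.3, 10.6]
finger_gap: 0.0141
grip_force: 9.6
clock: 12.37
tcp_pos: [0.5973, -0.0299, 0.0415]
orientation: [-0.007, 0.031, 0.999, -0.001]
wrist_force: [-20.4, -1.7, 13.7]
finger_gap: 0.0141
grip_force: 12.7
```

The force is climbing with no motion, so the arm is at its hard stop. Backing off, lifting clear and checking.

```bash
python3 -m jog '[-0.05,0,0,0,0,0,-0.67, -0.15,0,0,0,0,0,-0.67, -0.25,0,0,0,0,0,-0.67, -0.25,0,0,0,0,0,-0.67, -0.25,0,0.6,0,0,0,-0.67, -0.25,0,0.6,0,0,0,-0.67, -0.25,0,0.6,0,0,0,-0.67, -0.25,0,0.6,0,0,0,-0.67, -0.25,0.9,0.6,0,0,0,-0.67, -0.25,0.9,0.6,0,0,0,-0.67, -0.25,0.9,0.6,0,0,0,-0.67, -0.25,0.9,0.6,0,0,0,-0.67]'
python3 -m jog '[-0.4,0.6,0.2,0,0,0,-0.67, -0.4,0.6,0.2,0,0,0,-0.67, -0.4,0.6,0.2,0,0,0,-0.67, -0.4,0.6,0.2,0,0,0,-0.67, -0.4,0.6,0.2,0,0,0,-0.67, -0.4,0.6,0.2,0,0,0,-0.67]'
python3 - <<'E'
from h import *
p,d=eyes.read_camera("scene");t,_=eyes.read_camera("top")
f=lambda i,k:cv2.resize(i,None,fx=k,fy=k,interpolation=cv2.INTER_CUBIC)
o=np.zeros((600,790,3),np.uint8);o[:300,:390]=f(p[160:260,280:410],3);o[:,395:790]=f(t[120:240,270:400],5)[:,100:495]
o[300:600,:390]=f(p[175:225,325:390],6)
cv2.imwrite("pics/s6.png",o[:,:,::-1])
O=np.array([.5833,.0193]);an=-.0429;R=np.array([[np.cos(an),-np.sin(an)],[np.sin(an),np.cos(an)]])
for st,c,m in blobs(t,'g')[:1]: print(st,ray('top',*c,.034))
for st,c,m in blobs(t,'r'):
    if 270<c[0]<400:
        P=R.T@(ray('top',*c,.062)[:2]-O)-[.032,.048];print(c,P,"ang",np.arctan2(-P[1],-P[0]),np.hypot(*P))
E
```

```text
clock: 13.37
tcp_pos: [0.5558, 0.138, 0.1628]
orientation: [0.001, 0.031, 1.0, 0.0]
wrist_force: [0.5, 0.8, 0.3]
finger_gap: 0.0142
grip_force: 0.0
clock: 13.87
tcp_pos: [0.4751, 0.2581, 0.2031]
orientation: [0.001, 0.029, 1.0, 0.0]
wrist_force: [0.8, 0.2, 0.4]
finger_gap: 0.0141
grip_force: 0.0
[320 149  12  13  83] [0.6410002  0.00411656 0.034     ]
[341.0952381  165.16666667] [-0.00099212 -0.09800093] ang 1.5606730560337567 0.09800595652263538
```

View pics/s6.png

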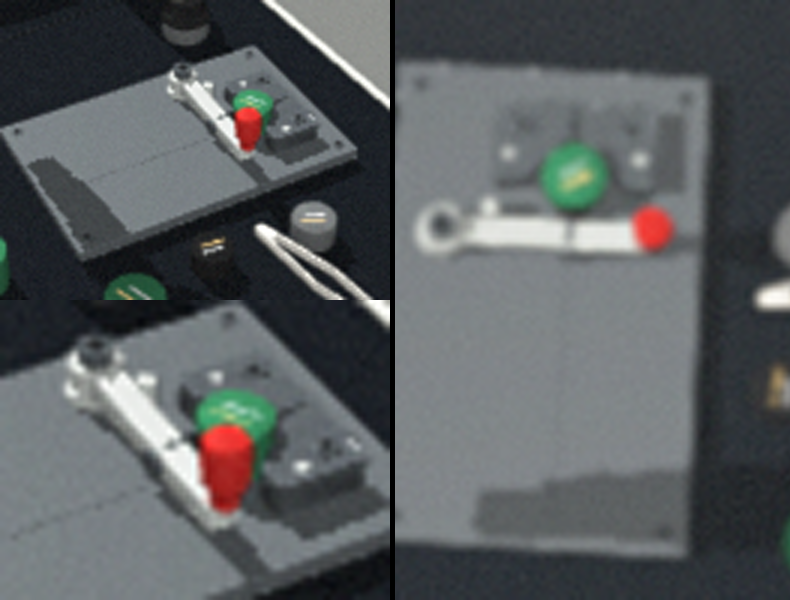

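The arm is across at 1.56 rad and touches its stop pin at (489,207). The mount sits in the vee at (574,177) with the plunger behind it, and the neighbours are untouched. Handing in.

```bash
python3 -c "
from workcell import env
print(env.hand_in())"
```

```text
the job is handed in; nothing more can be done
None
```

I pushed the green mount home in the vee and swung the clamp arm to its stop (about 1.56 rad measured from the top camera), so its plunger sits behind the mount; I then handed the job in with the robot clear, at about 14 s of the 51 s allowed.

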